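Load a test cartridge window-up in the reader and start it

TASK

Take the green test cartridge out of the rack and lay it flat in the blue-framed pocket of the reader with its white window side facing up, fully down in the pocket. Then, with the cartridge lying there, press the red spring paddle down to its stop, hold it for a moment, and let it spring back up. Leave the orange cartridge, the pail and the dropper bottle where they are.

Things in the scene. Friction and masses are not known exactly. Their poses are not given: they have to be found in the camera images.
- cartridge: cartridge to load, a rigid box 80 x 60 x 12 mm, 50 g: green back, 4 mm thick white front with black window and red well. Starts standing on a long edge in a rack slot, lifts straight out. Origin: centre of that 80 x 12 mm lower edge. z: up the 60 mm height, y: along the 80 mm, x: across the 12 mm; white window face at x = -6 mm, green back at x = +6 mm. Loaded, its -x axis points up
- window (a point): centre of the cartridge's white window face (30 mm up from the origin, 6 mm towards -x); same axes as the cartridge
- reader: the reader, a fixed white console 160 mm deep (its x) by 240 mm wide (its y). Origin: centre of its underside on the bench; x points to its display edge, z up. Its deck is 34 mm high; on the +y half stands the blue frame of the pocket, 18 mm or more broad and 42 mm high; the paddle is on the -y half
- pocket (a point): centre of the pocket's flat black floor, 34 mm above the bench; axes as the reader. The pocket is 68 mm along x and 88 mm along y, 8 mm deep, with upright walls; a cartridge lying in it stands 4 mm proud of the frame; either long edge may be on either side
- paddle (a joint): angle of the red spring paddle: 0 up at rest, 0.24 rad fully down at its stop. It is a plate 85 mm long and 50 mm wide, hinged at its end towards the reader's +x; the end towards -x stands up and is pressed down, about 6 N
- paddle_pad (a point): where to press the paddle: top of the black pad in the middle of its width, 15 mm from its free end and 70 mm from the hinge (moves with the paddle); at rest about 64 mm above the bench, 17 mm lower when fully down
- rack: fixed grey rack, 124 mm (its x) by 96 mm (its y), 24 mm high, with two open-topped slots along y at x = -40 mm (green cartridge) and x = +40 mm (orange cartridge); slots 15 mm wide, 88 mm long, floors 8 mm above the bench. Origin: centre of its underside
- spare: orange-backed cartridge of the same form in the other slot, to be left there; origin and axes as for the green one
- pail: bystander: small open white pail, 68 mm across, 50 mm high; origin: centre of its underside
- dropper: bystander: dropper bottle with a blue cap, 32 mm across, 80 mm high; origin: centre of its underside

How it is judged:
By the outcome, as a careful person would: the job done as asked, in the order asked, and still so for the second after the job is handed in, with the robot touching nothing.
It also fails if it takes over 61 s, if anything falls off the work surface, if the arm or the gripper's body presses on something with over 40 N, if the wrist force passes 120 N, or if a joint passes its speed limit or range.

ROBOT

A 6-joint arm with a two-finger parallel gripper is mounted at the origin on the work surface. World frame = base frame: x ahead of the robot, y to its left, z up, the work surface at z = 0. Lengths are in m, angles in rad, forces in N, time in s.
With the tool pointing down it reaches from about 0.275 to 0.725 m from the base axis. Payload 15.9 kg.
Tool frame: the origin (TCP) lies at the very end of the fingers, on their centre line; the grasp point (between the pads) lies 19 mm behind it; z points along the fingers, y is the line along which they close (so a half turn about z gives the same grasp; the last joint's range is limited). The gripper opens to 85 mm and grips with 20 to 120 N. Pads are 22 mm wide; open, the fingers measure 114 mm over their backs; the gripper's body (76 mm by 85 mm) begins 54 mm behind the grasp point. The pads swing forward as they close: fully open they stand 13 mm farther back than shut.
Start: joints at [-1.161, 0.213, -0.034, 1.323, 0, 1.571], TCP at [0.199, -0.459, 0.231] pointing down, gripper open.
Joint ranges: [-2.98, 2.98], [-0.74, 1.72], [-1.14, 1.35], [-2.1, 2.04], [-1.57, 1.44], [-3.14, 3.14]. Speed limits (rad/s): [1.89, 1.89, 2.39, 2.57, 3.14, 3.14].

INTERFACE

Orientations are given as a unit quaternion [w, x, y, z].
In Python, from workcell import monitor, camera, env gives the robot as it stands.
- The arm moves only by the tool arm_command, never from a script. Its argument "increments" is a list of rows, each a list of 6 numbers: the shift along the tool's x, y, z in units of 0.1 m (1.0 is 0.1 m), then the turn, a rotation vector about the tool's x, y, z in units of 180 degrees (1.0 is 180 degrees). In form: [[tx, ty, tz, wx, wy, wz], ...]. A call has 1 to 20 rows; each row shifts and turns the commanded pose from where the row before left it, along the tool's axes as they then stand; what a row does not reach is not made up. A row lasts 1/12 s, in which the tool goes at most 41.7 mm and 7.16 degrees, less where a joint would pass 70% of its speed; a pose out of reach is approached as far as the arm can. A call with a number of a shift or a turn outside -1 to 1 is refused whole. A call with a gripper value outside its range is refused whole. "gripper" is the closure, from -1 (fully open) to 1 (shut), set as the call begins (left out, the last holds). The fingers move at their own pace and stop on an object; "grip_force" is the grip in N (left out, the last holds). Time passes only in rows, so rows that do not move let the fingers close. It gives the time, the measured TCP pose, the force, the opening and the grip force at its end, in the units of the state.
- monitor.observe(): the state, without advancing time (a new reading comes with each control period).
- camera(name): name is "side" or "top" or "wrist"; returns a dict with "frame" (420x560x3 uint8, blue, green, red), "intrinsics" (3x3 intrinsics, pixels), "world_to_cam" (4x4, takes a point from world to camera coordinates); the wrist camera has in their place "T_tool_cam" (4x4, takes a point from camera to tool coordinates, whose origin is the TCP and whose axes are the flange's). Camera axes: x right, y up, looking along -z (the intrinsics and any distortion apply to the point x, -y, -z); pixel columns grow to the right and rows downward; lengths in m; the calibration is good to about 2 mm. A picture is of the moment at which its call begins: read the wrist's pose just before it. There is no depth.
- env.close_job(): hands the job in; it is judged then, once.
The state is a dict: "time_s": time; "q": joint angles; "qd": joint speeds; "joint_efforts": joint torques, N m; "eef_pos": TCP position; "orientation": TCP orientation; "contact_force": force on the tool from outside, world axes, zero at the start; "wrist_torque": the same for the moment, N m; "gripper_width": finger opening in m; "finger_force": force on a finger pad.
Only numpy, scipy, OpenCV 4.12 (cv2) and the standard library are available. Lean on these libraries where they do the work, as an engineer would, in place of code of your own. Each camera call takes 0.05 s, during which the arm holds its last target. There are 200 camera calls.

## Working session

There is one attempt and no reset: what is moved stays moved. The work goes in short steps, Python scripts to look and compute and a tool call to move; the robot and the scene stay as the last step left them, time stands still between calls to the robot, and variables do not carry over. Pictures are saved under pics/ and viewed, at most 10 in all, crops included, and the job is handed in when it is done.

Besides the shell and the picture viewer there is one more tool, called after ">>>" as name([rows], argument=value, ...), one row to a line, values as JSON. arm_command: Moves the arm, as the interface text tells. Its arguments: {"type":"object","properties":{"increments":{"type":"array","items":{"type":"array","items":{"type":"number","minimum":-1,"maximum":1}}},"gripper":{"type":"number"},"grip_force":{"type":"number"}},"required":["increments"]}

```bash
mkdir -p pics; ls
python3 - <<'E'
from workcell import monitor, camera, env
import cv2, numpy as np, pickle
s=monitor.observe(); print({k:np.round(v,3).tolist() for k,v in s.items()})
d={}
for n in ("side","top"):
    c=camera(n); d[n]=c; cv2.imwrite(f"pics/{n}0.png",c["frame"]); print(n,c["intrinsics"],np.round(c["world_to_cam"],4),[k for k in c])
pickle.dump(d,open("c0.pkl","wb"))
E
```

```text
pics
{'time_s': 0.0, 'q': [-1.161, 0.213, -0.035, 1.323, 0.0, 1.571], 'qd': [-0.0, -0.001, 0.001, 0.0, -0.001, 0.0], 'joint_efforts': [-0.004, -68.617, 48.711, 0.018, -0.0, 0.0], 'eef_pos': [0.199, -0.458, 0.231], 'orientation': [-0.001, 0.979, 0.203, -0.0], 'contact_force': [0.318, -0.399, 0.338], 'wrist_torque': [0.026, 0.011, -0.007], 'finger_force': 0.0, 'gripper_width': 0.085}
side [[495.87258914   0.         273.88603569]
 [  0.         495.87258914 210.74152144]
 [  0.           0.           1.        ]] [[-0.9129 -0.4075 -0.0232  0.559 ]
 [ 0.214  -0.5263  0.8229 -0.1834]
 [-0.3475  0.7463  0.5677 -1.0656]
 [ 0.      0.      0.      1.    ]] ['frame', 'intrinsics', 'world_to_cam']
top [[449.98400726   0.         284.12864425]
 [  0.         449.98400726 202.75579453]
 [  0.           0.           1.        ]] [[ 0.0087 -1.     -0.004   0.019 ]
 [ 0.9951  0.0082  0.0983 -0.6154]
 [-0.0983 -0.0049  0.9951 -1.1074]
 [ 0.      0.      0.      1.    ]] ['frame', 'intrinsics', 'world_to_cam']
```

View pics/side0.png

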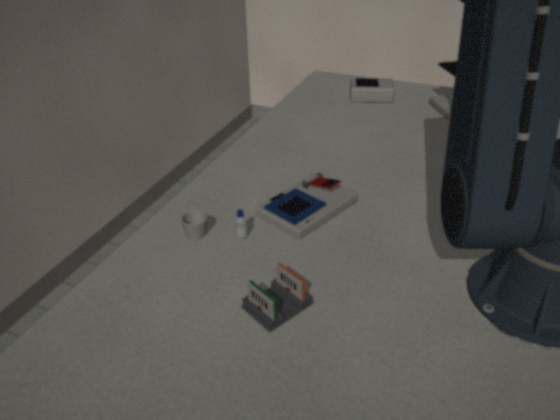

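View pics/top0.png

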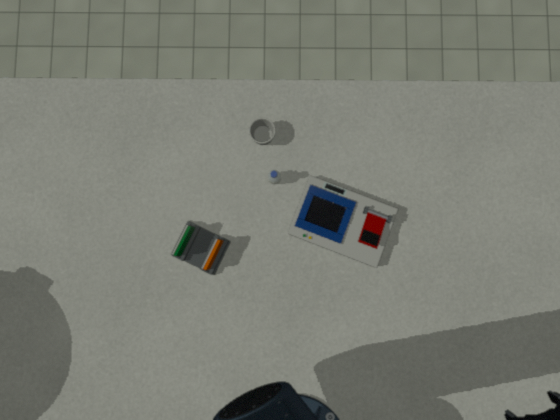

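The side view shows the rack at about (277,300) and the reader at (305,205), with the pail and dropper to the left of the reader. The top view shows the rack at (200,248) with green in the far-left slot, and the reader at (345,222) with its red paddle on the right. I'll enlarge both areas in both views.

Run:
```python
import cv2, numpy as np, pickle
d=pickle.load(open("c0.pkl","rb"))
def crop(n,x,y,w,h):
    im=d[n]["frame"][y:y+h,x:x+w]
    im=cv2.resize(im,(400,300),interpolation=cv2.INTER_CUBIC)
    im=cv2.convertScaleAbs(im,alpha=1.5,beta=10)
    st=400/w
    for u in range(-(-x//10)*10,x+w,10):
        X=int((u-x+.5)*st); cv2.line(im,(X,0),(X,6 if u%50 else 14),(0,255,255),1); cv2.putText(im,str(u),(X-10,22),0,.33,(0,255,255),1)
    for v in range(-(-y//10)*10,y+h,10):
        Y=int((v-y+.5)*st); cv2.line(im,(0,Y),(6,Y),(0,255,255),1); cv2.putText(im,str(v),(8,Y+3),0,.33,(0,255,255),1)
    return im
m=np.vstack([np.hstack([crop("side",230,258,100,75),crop("top",150,210,100,75)]),np.hstack([crop("side",248,162,120,90),crop("top",286,168,120,90)])])
cv2.imwrite("pics/m1.png",m)
```

```text
(no output)
```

View pics/m1.png

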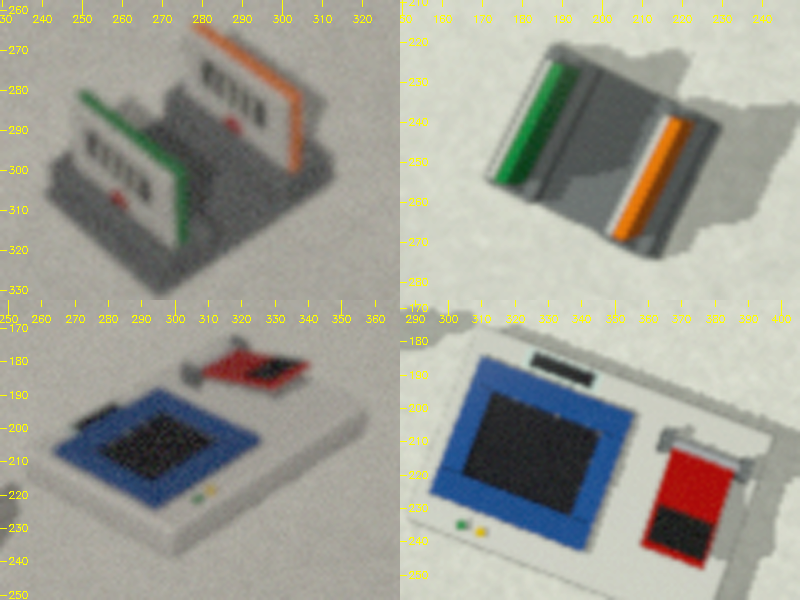

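The enlarged crops show the following:
- **Green cartridge:** it sits in the +y slot with its white face turned to +y (left in the top view). Its top strip runs from (173,255) to (194,226) in the top view and from (249,281) to (276,300) in the side view.
- **Reader:** the frame's outer corners in the top view are about (309,185), (357,201), (342,243) and (294,225).

Next I'll triangulate and fit the poses.

```bash
cat > h.py <<'E'
import numpy as np, pickle, cv2
from scipy.optimize import least_squares
from scipy.spatial.transform import Rotation as R
def proj(P,K,T):
    P=np.atleast_2d(P); c=P@T[:3,:3].T+T[:3,3]; c=c*[1,-1,-1]; q=c@K.T; return q[:,:2]/q[:,2:]
def tri(obs):  # obs: list of (uv,K,T)
    A=[]
    for uv,K,T in obs:
        M=K@np.diag([1.,-1,-1])@T[:3]
        A+=[uv[0]*M[2]-M[0],uv[1]*M[2]-M[1]]
    X=np.linalg.svd(np.array(A))[2][-1]; return X[:3]/X[3]
def fit(model,obs,x0,free_z=True):
    """pose x,y,z,yaw of model points; obs: list of (name,uv,K,T)"""
    def f(p):
        r=[]
        for n,uv,K,T in obs:
            m=np.array(model[n]); c,s=np.cos(p[3]),np.sin(p[3])
            P=[p[0]+c*m[0]-s*m[1],p[1]+s*m[0]+c*m[1],p[2]*free_z+m[2]]
            r+=list(proj(P,K,T)[0]-uv)
        return r
    s=least_squares(f,x0,loss="soft_l1"); return s.x,np.array(f(s.x)).reshape(-1,2)
def toolcam(st,c):  # world_to_cam of the wrist camera
    w,x,y,z=st["orientation"]; T=np.eye(4); T[:3,:3]=R.from_quat([x,y,z,w]).as_matrix(); T[:3,3]=st["eef_pos"]
    return np.linalg.inv(T@c["T_tool_cam"])
E
python3 - <<'E'
from h import *
d=pickle.load(open("c0.pkl","rb"))
V={n:(d[n]["intrinsics"],d[n]["world_to_cam"]) for n in d}
def px(n,x,y,s,X,Y): return np.array([x+X/s-.5,y+Y/s-.5])
T=lambda X,Y:("top",px("t",150,210,4,X-400,Y)); S=lambda X,Y:("side",px("s",230,258,4,X,Y))
T2=lambda X,Y:("top",px("t",286,168,10/3,X-400,Y-300)); S2=lambda X,Y:("side",px("s",248,162,10/3,X,Y-300))
def t3(a,b): return tri([(a[1],*V[a[0]]),(b[1],*V[b[0]])])
fr={"TL":(T2(480,357),S2(52,450)),"TR":(T2(637,413),S2(157,388)),"BR":(T2(588,551),S2(262,438)),"BL":(T2(430,493),S2(155,505))}
fl={"TL":(T2(495,393),S2(100,448)),"TR":(T2(598,431),S2(155,413)),"BR":(T2(573,516),S2(216,441)),"BL":(T2(464,474),S2(155,483))}
for nm,g in (("frame",fr),("floor",fl)):
    P=np.array([t3(*v) for v in g.values()]); print(nm,P.round(4).tolist(),"mean",P.mean(0).round(4),"sizes",[round(float(np.linalg.norm(P[i]-P[i-1])),3) for i in range(4)])
    e=(P[0]-P[3]+P[1]-P[2]); print(" yaw",np.degrees(np.arctan2(e[1],e[0])))
pad={"a":(T2(682,532),S2(280,372))}
print("pad",t3(*pad["a"]))
# cartridge top face at 60mm: green-edge ends (world: far end= +x)
print("green far", t3(T(579,66),S(80,93)),"near",t3(T(517,186),S(187,172)))
print("orange far", t3(T(690,122),S(194,25)),"near",t3(T(632,241),S(300,98)))
def loc(uv,K,T,z): 
    o=-T[:3,:3].T@T[:3,3]; r=T[:3,:3].T@(np.linalg.inv(K)@[*uv,1]*[1,-1,-1]); return o+r*(z-o[2])/r[2]
for nm,z,pts in (("green top",.068,[(579,66),(550,58),(493,182),(517,186)]),("orange",.068,[(690,122),(661,116),(607,236),(632,241)]),("rack top",.024,[(558,45),(722,124),(656,258),(487,178)])):
    print(nm,[loc(T(*p)[1],*V["top"],z)[:2].round(4).tolist() for p in pts])
E
```

```text
frame [[0.6604, -0.0395, 0.0395], [0.6191, -0.1578, 0.038], [0.5147, -0.1209, 0.037], [0.5576, -0.0023, 0.0392]] mean [ 0.5879 -0.0801  0.0384] sizes [0.109, 0.125, 0.111, 0.126]
 yaw -19.687713633408727
floor [[0.6287, -0.0523, 0.0418], [0.6073, -0.1284, 0.0337], [0.545, -0.1086, 0.034], [0.5701, -0.0284, 0.0391]] mean [ 0.5878 -0.0794  0.0372] sizes [0.063, 0.079, 0.065, 0.084]
 yaw -19.84447792367834
pad [ 0.52599822 -0.18828068  0.05760024]
green far [0.55548658 0.24559389 0.05631539] near [0.48028288 0.27999462 0.05932568]
orange far [0.52110852 0.17581095 0.05920139] near [0.44760184 0.2088373  0.05998474]
green top [[0.5529, 0.2423], [0.5576, 0.2601], [0.4823, 0.2924], [0.48, 0.2778]]
orange [[0.5195, 0.174], [0.523, 0.1916], [0.4506, 0.2225], [0.4477, 0.2073]]
rack top [[0.568, 0.265], [0.519, 0.16], [0.4351, 0.1996], [0.4839, 0.3072]]
```

The heights and sizes agree with the text: frame about 38–42 mm, 109 x 125 mm outer; yaw about -20°; cartridge line at about -24.5°. I'll check the wrist camera mounting, then fly to a spot above the rack for a closer look.

```bash
cat > mv.py <<'E'
import sys,numpy as np
from scipy.spatial.transform import Rotation as R
from workcell import monitor
def go(target=None,axes=None):
    """print total tool-frame shift (0.1 m units) to target and turn (180deg units) to axes=(tool y, tool z) world dirs"""
    s=monitor.observe(); w,x,y,z=s["orientation"]; r=R.from_quat([x,y,z,w])
    print("t",round(s["time_s"],2),"pos",np.round(s["eef_pos"],4),"w",round(s["gripper_width"],4),"q",np.round(s["q"],2))
    if target is not None: print("shift",np.round(r.inv().apply(np.array(target)-s["eef_pos"])/.1,3))
    if axes is not None:
        y,z=[np.array(a)/np.linalg.norm(a) for a in axes]; M=np.c_[np.cross(y,z),y,z]
        print("turn",np.round((r.inv()*R.from_matrix(M)).as_rotvec()/np.pi,4))
    return s
E
python3 - <<'E'
from workcell import camera
import numpy as np
c=camera("wrist"); print(np.round(c["T_tool_cam"],4), np.round(c["intrinsics"],1))
from mv import go
a=np.radians(65.5)
go([.45,.24,.33],[(np.cos(a),np.sin(a),0),(0,0,-1)])
E
```

```text
[[-1.300e-03  9.624e-01  2.717e-01  6.820e-02]
 [ 1.000e+00  1.300e-03  1.000e-04 -4.000e-04]
 [-2.000e-04  2.717e-01 -9.624e-01 -1.434e-01]
 [ 0.000e+00  0.000e+00  0.000e+00  1.000e+00]] [[302.9   0.  275.7]
 [  0.  302.9 211.1]
 [  0.    0.    1. ]]
t 0.15 pos [ 0.1991 -0.4584  0.2309] w 0.0854 q [-1.16  0.21 -0.03  1.32  0.    1.57]
shift [ 5.083 -5.407 -0.986]
turn [-1.000e-04 -3.000e-04 -7.335e-01]
```

>>> arm_command([
  [0.232, -0.216, 0.012, 0, 0, 0],
  [0.232, -0.216, 0.012, 0, 0, 0],
  [0.232, -0.216, 0.012, 0, 0, 0],
  [0.232, -0.216, 0.012, 0, 0, 0],
  [0.232, -0.216, 0.012, 0, 0, 0],
  [0.232, -0.216, 0.012, 0, 0, 0],
  [0.232, -0.216, 0.012, 0, 0, 0],
  [0.232, -0.216, 0.012, 0, 0, 0],
  [0.232, -0.216, 0.012, 0, 0, 0],
  [0.232, -0.216, 0.012, 0, 0, 0],
  [0.232, -0.216, 0.012, 0, 0, 0],
  [0.232, -0.216, 0.012, 0, 0, 0],
  [0.232, -0.216, 0.012, 0, 0, 0],
  [0.232, -0.216, 0.012, 0, 0, 0],
  [0.232, -0.216, 0.012, 0, 0, 0],
  [0.232, -0.216, 0.012, 0, 0, 0],
  [0.232, -0.216, 0.012, 0, 0, 0],
  [0.232, -0.216, 0.012, 0, 0, 0],
  [0.232, -0.216, 0.012, 0, 0, 0],
  [0.232, -0.216, 0.012, 0, 0, 0],
], gripper=-1)

```text
time_s: 1.82
eef_pos: [0.4529, 0.1242, 0.2071]
orientation: [0.0, 0.979, 0.204, -0.0]
contact_force: [0.9, -0.9, 0.5]
gripper_width: 0.0854
finger_force: 0.0
```

>>> arm_command([
  [0.232, -0.216, 0.012, 0, 0, 0],
  [0.232, -0.216, 0.012, 0, 0, 0],
  [0.232, -0.216, 0.012, 0, 0, 0],
  [0.232, -0.216, 0.012, 0, 0, 0],
  [0.232, -0.216, 0.012, 0, 0, 0],
  [0, 0, 0, 0, 0, -0.0386],
  [0, 0, 0, 0, 0, -0.0386],
  [0, 0, 0, 0, 0, -0.0386],
  [0, 0, 0, 0, 0, -0.0386],
  [0, 0, 0, 0, 0, -0.0386],
  [0, 0, 0, 0, 0, -0.0386],
  [0, 0, 0, 0, 0, -0.0386],
  [0, 0, 0, 0, 0, -0.0386],
  [0, 0, 0, 0, 0, -0.0386],
  [0, 0, 0, 0, 0, -0.0386],
])

```text
time_s: 3.07
eef_pos: [0.5233, 0.251, 0.2012]
orientation: [-0.007, 0.675, 0.737, 0.003]
contact_force: [-0.6, -0.7, 0.3]
gripper_width: 0.0855
finger_force: 0.0
```

>>> arm_command([
  [0, 0, 0, 0, 0, -0.0386],
  [0, 0, 0, 0, 0, -0.0386],
  [0, 0, 0, 0, 0, -0.0386],
  [0, 0, 0, 0, 0, -0.0386],
  [0, 0, 0, 0, 0, -0.0386],
  [0, 0, 0, 0, 0, -0.0386],
  [0, 0, 0, 0, 0, -0.0386],
  [0, 0, 0, 0, 0, -0.0386],
  [0, 0, 0, 0, 0, -0.0386],
  [0, 0, 0, 0, 0, 0],
  [0, 0, 0, 0, 0, 0],
])

```text
time_s: 3.98
eef_pos: [0.5233, 0.251, 0.2012]
orientation: [-0.005, 0.199, 0.98, 0.006]
contact_force: [0.3, 0.6, 0.2]
gripper_width: 0.0855
finger_force: 0.0
```

```bash
cat > look.py <<'E'
import sys,pickle,cv2
from workcell import monitor,camera
from h import toolcam
import numpy as np
n=sys.argv[1]; s=monitor.observe(); c=camera("wrist")
pickle.dump((c["frame"],c["intrinsics"],toolcam(s,c)),open(n+".pkl","wb"))
x,y,w,h=map(int,sys.argv[2:6]) if len(sys.argv)>5 else (0,0,560,420)
k=min(800/w,600/h); im=cv2.resize(c["frame"][y:y+h,x:x+w],None,fx=k,fy=k,interpolation=cv2.INTER_CUBIC); im=cv2.convertScaleAbs(im,alpha=1.3,beta=10)
st=20 if w<300 else 50
for u in range(-(-x//st)*st,x+w,st): X=int((u-x+.5)*k); cv2.line(im,(X,0),(X,8),(0,255,255),1); cv2.putText(im,str(u),(X-10,20),0,.35,(0,255,255),1)
for v in range(-(-y//st)*st,y+h,st): Y=int((v-y+.5)*k); cv2.line(im,(0,Y),(8,Y),(0,255,255),1); cv2.putText(im,str(v),(10,Y+4),0,.35,(0,255,255),1)
cv2.imwrite(f"pics/{n}.png",im); print("scale",k); from mv import go; go()
E
python3 look.py w1
```

```text
scale 1.4285714285714286
t 4.03 pos [0.5234 0.251  0.2013] w 0.0855 q [0.44 0.39 0.13 1.31 0.02 0.84]
```

View pics/w1.png

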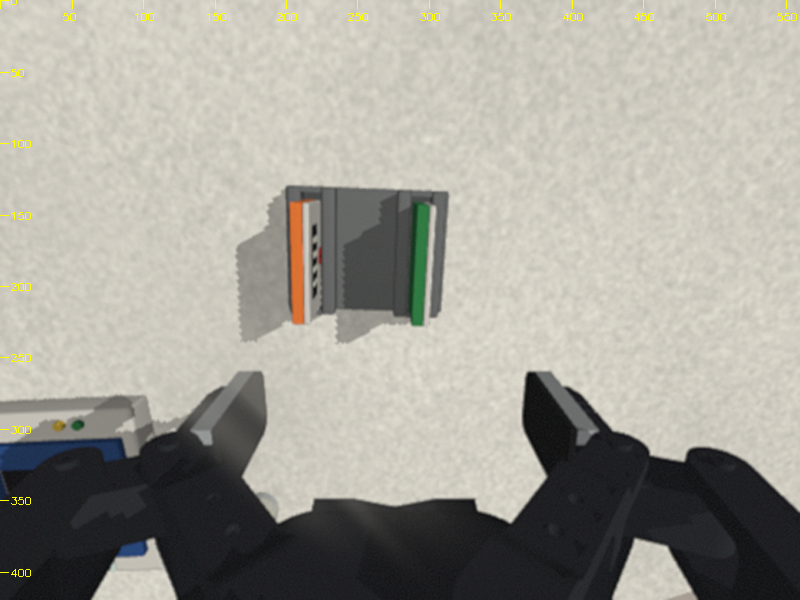

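The first wrist view shows the green cartridge's top edge from (414–436, 203) to (411–431, 323), with white on the right. The rack's far corners are at (288,186) and (448,192). I'll locate these points and work out the approach.

```bash
cat >> h.py <<'E'
def loc(uv,K,T,z):
    o=-T[:3,:3].T@T[:3,3]; r=T[:3,:3].T@(np.linalg.inv(K)@[*uv,1]*[1,-1,-1]); return o+r*(z-o[2])/r[2]
E
python3 - <<'E'
from h import *
f,K,T=pickle.load(open("w1.pkl","rb"))
p=lambda X,Y: (X/(800/560)-.5,Y/(800/560)-.5)
for z,pts in ((.068,[(436.5,203),(430,322),(414,202),(411,325),(290,200),(303,323)]),(.024,[(288,186),(448,192)])):
    P=[loc(p(*a),K,T,z) for a in pts]; print(z,[q[:2].round(4).tolist() for q in P]); 
    e=P[1]-P[0]; print("len",np.linalg.norm(e),"az",np.degrees(np.arctan2(e[1],e[0])))
    e=P[-1]-P[-2]; print("len",np.linalg.norm(e),"az",np.degrees(np.arctan2(e[1],e[0])))
# two-view check with the top picture: white outer top edge far/near
d=pickle.load(open("c0.pkl","rb"))["top"]
for a,b in (((550,58),(430,322)),((493,182),(436.5,203))):
    print("2view",tri([((150+(a[0]-400)/4-.5,210+a[1]/4-.5),d["intrinsics"],d["world_to_cam"]),(p(*b),K,T)]).round(4))
from mv import go
go()
E
```

```text
0.068 [[0.4812, 0.2987], [0.5522, 0.2658], [0.4751, 0.2859], [0.5491, 0.2532], [0.4437, 0.2153], [0.5191, 0.1871]]
len 0.07822564997227542 az -24.845690338656183
len 0.08054487926966715 az -20.510225438923623
0.024 [[0.4318, 0.2087], [0.4807, 0.3127]]
len 0.11489963592377168 az 64.82261112612687
len 0.11489963592377168 az 64.82261112612687
2view [0.5587 0.2647 0.0476]
2view [0.4823 0.3004 0.0374]
t 4.03 pos [0.5234 0.251  0.2013] w 0.0855 q [0.44 0.39 0.13 1.31 0.02 0.84]
```

>>> arm_command([
  [0.045, 0.047, 0.2, 0, 0, 0],
  [0.045, 0.047, 0.2, 0, 0, 0],
  [0.045, 0.047, 0.2, 0, 0, 0],
  [0.045, 0.047, 0.2, 0, 0, 0],
  [0, 0, 0, 0, 0, 0],
  [0, 0, 0, 0, 0, 0],
])

```text
time_s: 4.53
eef_pos: [0.513, 0.2763, 0.1216]
orientation: [-0.005, 0.199, 0.98, 0.006]
contact_force: [0.1, 0.2, 1.0]
gripper_width: 0.0853
finger_force: 0.0
```

```bash
python3 look.py w2 150 60 270 200
```

```text
scale 2.962962962962963
t 4.58 pos [0.5138 0.2764 0.1227] w 0.0853 q [ 0.49  0.42 -0.02  1.13  0.02  0.88]
```

View pics/w2.png

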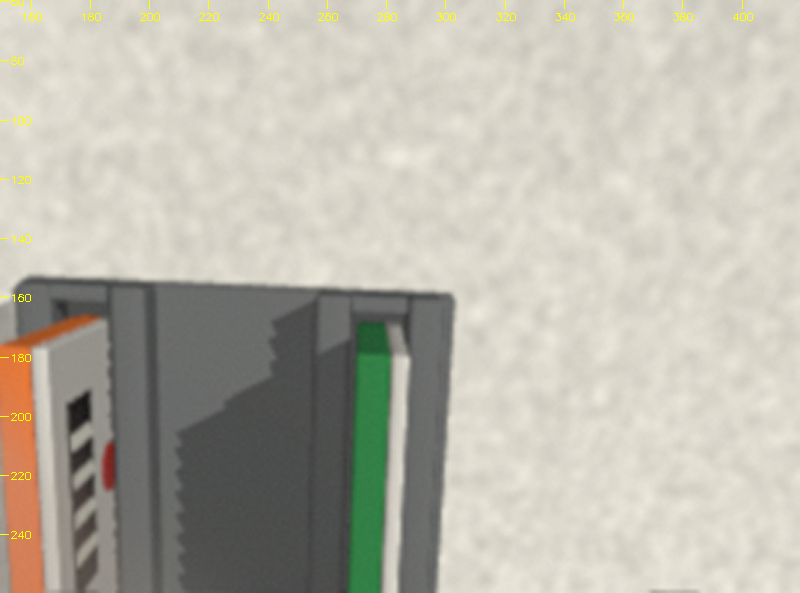

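The second wrist view shows the cartridge top face starting at picture row 353. Its near corners are at (357,353) and (409,355), and the white edge runs down to (399,592). I'll put enlarged crops of both wrist views side by side for the ends.

Run:
```python
import pickle,cv2,numpy as np
def crop(n,x,y,w,h,W,H):
    im=pickle.load(open(n+".pkl","rb"))[0][y:y+h,x:x+w]; k=W/w
    im=cv2.convertScaleAbs(cv2.resize(im,(W,H),interpolation=cv2.INTER_CUBIC),alpha=1.3,beta=10)
    for u in range(-(-x//10)*10,x+w,10): X=int((u-x+.5)*k); cv2.line(im,(X,0),(X,8),(0,0,255),1); cv2.putText(im,str(u),(X-10,20),0,.35,(0,0,255),1)
    for v in range(-(-y//10)*10,y+h,10): Y=int((v-y+.5)*k); cv2.line(im,(0,Y),(8,Y),(0,0,255),1); cv2.putText(im,str(v),(10,Y+4),0,.35,(0,0,255),1)
    return im
cv2.imwrite("pics/m2.png",np.hstack([crop("w1",260,125,80,120,400,600),crop("w2",210,160,100,150,400,600)]))
```

```text
(no output)
```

View pics/m2.png

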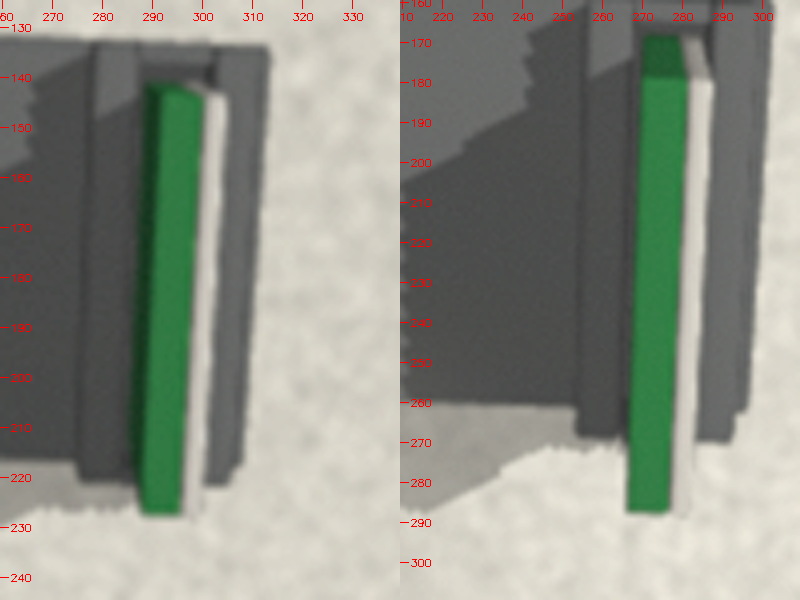

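Run:
```python
from h import *
V={n:pickle.load(open(n+".pkl","rb"))[1:] for n in ("w1","w2")}
a=lambda X,Y:("w1",np.array([260+X/5-.5,125+Y/5-.5])); b=lambda X,Y:("w2",np.array([210+(X-400)/4-.5,160+Y/4-.5]))
m={"nb":(.006,-.04,0),"nw":(-.006,-.04,0),"fb":(.006,.04,0),"fw":(-.006,.04,0)}
o=[("nb",*a(162,88)),("nw",*a(227,93)),("fb",*a(140,515)),("fw",*a(202,517)),("nb",*b(641,79)),("nw",*b(713,80)),("fb",*b(626,511)),("fw",*b(690,513))]
obs=[(n,uv,*V[v]) for n,v,uv in o]
x,r=fit(m,obs,[.515,.275,.06,np.radians(-115)]); print(x.round(4),np.degrees(x[3]),r.round(2).tolist())
for i in range(4): print(o[i][0],tri([obs[i][1:],obs[i+4][1:]]).round(4))
g=x[:3]; yw=x[3]+np.pi; y=(np.cos(yw),np.sin(yw),0)
from mv import go
print("grasp xy",g); s=go([g[0],g[1],.041],[y,(0,0,-1)])
```

```text
[ 0.5163  0.2756  0.0672 -2.012 ] -115.27772652429759 [[-0.28, 0.79], [0.05, 0.31], [-0.17, 0.06], [-0.19, 0.07], [0.01, -0.8], [0.16, -0.36], [-0.08, 0.1], [0.36, 0.12]]
nb [0.4767 0.2875 0.0756]
nw [0.4822 0.2979 0.0709]
fb [0.5499 0.2532 0.0673]
fw [0.5548 0.264  0.0677]
grasp xy [0.51633263 0.27555847 0.06720336]
t 4.58 pos [0.5138 0.2764 0.1227] w 0.0853 q [ 0.49  0.42 -0.02  1.13  0.02  0.88]
shift [-0.036 -0.006  0.816]
turn [ 0.0032 -0.0037  0.0133]
```

The fit is good to under a pixel. The cartridge top is at z = 67 mm (expected 68), its centre is (0.516, 0.276), and its yaw is -115.3°. Descending and gripping.

>>> arm_command([
  [-0.036, -0.006, 0, 0.0032, -0.0037, 0.0133],
  [0, 0, 0.2, 0, 0, 0],
  [0, 0, 0.2, 0, 0, 0],
  [0, 0, 0.2, 0, 0, 0],
  [0, 0, 0.15, 0, 0, 0],
  [0, 0, 0.09, 0, 0, 0],
  [0, 0, 0, 0, 0, 0],
])

```text
time_s: 5.17
eef_pos: [0.5166, 0.2741, 0.0373]
orientation: [-0.0, 0.219, 0.976, -0.0]
contact_force: [0.2, -0.2, -0.5]
gripper_width: 0.0852
finger_force: 0.0
```

>>> arm_command([
  [0, 0, 0, 0, 0, 0],
  [0, 0, 0, 0, 0, 0],
  [0, 0, 0, 0, 0, 0],
  [0, 0, 0, 0, 0, 0],
  [0, 0, 0, 0, 0, 0],
  [0, 0, 0, 0, 0, 0],
  [0, 0, 0, 0, 0, 0],
  [0, 0, 0, 0, 0, 0],
  [0, 0, 0, 0, 0, 0],
  [0, 0, 0, 0, 0, 0],
], gripper=1, grip_force=35)

```text
time_s: 6.0
eef_pos: [0.5168, 0.2747, 0.0381]
orientation: [0.0, 0.218, 0.976, 0.0]
contact_force: [-0.8, 0.0, 6.2]
gripper_width: 0.0113
finger_force: 39.7
```

Gripped at 11.3 mm width. Next I'll lift it straight up, carry it toward the reader, and turn it so the white side faces the display edge.

>>> arm_command([
  [0, 0, -0.1, 0, 0, 0],
  [0, 0, -0.2, 0, 0, 0],
  [0, 0, -0.28, 0, 0, 0],
  [0, 0, -0.28, 0, 0, 0],
  [0, 0, -0.28, 0, 0, 0],
  [0, 0, -0.28, 0, 0, 0],
  [0, 0, -0.28, 0, 0, 0],
  [-0.08, -0.132, 0, 0, 0, 0],
  [-0.159, -0.264, 0, 0, 0, 0],
  [-0.159, -0.264, 0, 0, 0, 0],
  [-0.159, -0.264, 0, 0, 0, 0],
  [-0.159, -0.264, 0, 0, 0, 0],
  [-0.159, -0.264, 0, 0, 0, 0],
  [-0.159, -0.264, 0, 0, 0, 0],
  [-0.159, -0.264, 0, 0, 0, 0],
  [-0.159, -0.264, 0, 0, 0, 0],
  [-0.159, -0.264, 0, 0, 0, 0],
  [-0.159, -0.264, 0, 0, 0, 0],
  [-0.159, -0.264, 0, 0, 0, 0],
  [-0.159, -0.264, 0, 0, 0, 0],
])

```text
time_s: 7.67
eef_pos: [0.5556, -0.1105, 0.208]
orientation: [-0.0, 0.218, 0.976, 0.0]
contact_force: [-0.1, 0.1, 0.1]
gripper_width: 0.0116
finger_force: 38.8
```

>>> arm_command([
  [-0.159, -0.264, 0, 0, 0, 0],
  [-0.08, -0.132, 0, 0, 0, 0],
  [0, 0, 0, 0, 0, 0.036],
  [0, 0, 0, 0, 0, 0.036],
  [0, 0, 0, 0, 0, 0.036],
  [0, 0, 0, 0, 0, 0.036],
  [0, 0, 0, 0, 0, 0.036],
  [0, 0, 0, 0, 0, 0.036],
  [0, 0, 0, 0, 0, 0.036],
  [0, 0, 0, 0, 0, 0.036],
  [0, 0, 0, 0, 0, 0.036],
  [0, 0, 0, 0, 0, 0.036],
  [0, 0, 0, 0, 0, 0.036],
  [0, 0, 0, 0, 0, 0.036],
  [0, 0, 0, 0, 0, 0.036],
  [0, 0, 0, 0, 0, 0],
  [0, 0, 0, 0, 0, 0],
])

```text
time_s: 9.08
eef_pos: [0.5607, -0.1545, 0.2078]
orientation: [-0.0, 0.815, 0.579, -0.0]
contact_force: [-0.1, -1.4, -1.1]
gripper_width: 0.0112
finger_force: 38.8
```

```bash
python3 look.py w3 60 0 440 330
```

```text
scale 1.8181818181818181
t 9.13 pos [ 0.5607 -0.1546  0.2078] w 0.0113 q [-0.27  0.39  0.15  1.33  0.    1.64]
```

View pics/w3.png

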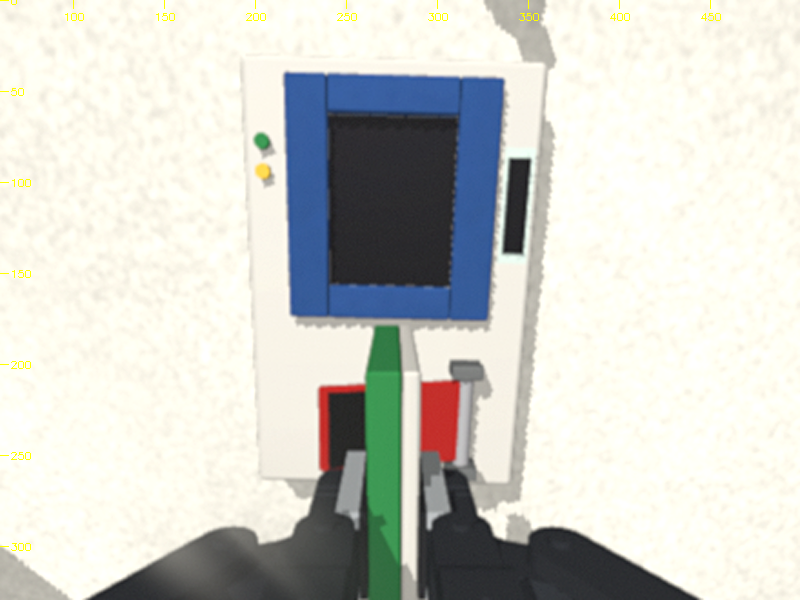

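The wrist view shows the reader squarely. The pocket floor corners are at (329,116), (457,118), (448,286) and (330,285). The paddle has its black pad on the left and its hinge on the right, under the held cartridge.

Run:
```python
from h import *
f,K,T=pickle.load(open("w3.pkl","rb"))
p=lambda X,Y: np.array([60+X/(800/440)-.5,Y/(800/440)-.5])
m={"a":(-.034,.044,0),"b":(.034,.044,0),"c":(.034,-.044,0),"d":(-.034,-.044,0)}
obs=[(n,p(*q),K,T) for n,q in (("a",(329,116)),("b",(458,118)),("c",(448.5,287)),("d",(330,285)))]
x,r=fit(m,obs,[.588,-.08,.034,-.34]); print("floor",x.round(4),np.degrees(x[3]),r.round(2).tolist())
P={k:loc(p(*q),K,T,.042).round(4) for k,q in (("TL",(285,72)),("TR",(503,79)),("BR",(488,320)),("BL",(291,316)))}
print("frame",P,np.mean(list(P.values()),0)); 
e=P["TR"]-P["TL"];e2=P["BR"]-P["BL"]; print(np.linalg.norm(e),np.linalg.norm(e2),np.degrees([np.arctan2(e[1],e[0]),np.arctan2(e2[1],e2[0])]))
d=pickle.load(open("c0.pkl","rb"))
q=lambda X,Y:np.array([286+(X-400)*.3-.5,168+(Y-300)*.3-.5])
for i,t in enumerate([(464,474),(495,393),(598,431),(573,516)]):
    print("2view",tri([(obs[i][1],K,T),(q(*t),d["top"]["intrinsics"],d["top"]["world_to_cam"])]).round(4))
s_=lambda X,Y:np.array([248+X*.3-.5,162+(Y-300)*.3-.5])
for i,t in enumerate([(155,483),(100,448),(155,413),(216,441)]):
    print("2view side",tri([(obs[i][1],K,T),(s_(*t),d["side"]["intrinsics"],d["side"]["world_to_cam"])]).round(4))
# paddle: black pad left edge & free end corners
for q2 in ((319,386),(320,470),(329,392)): print("paddle free end @z.065",loc(p(*q2),K,T,.065).round(4))
```

```text
floor [ 0.586  -0.0769  0.0336 -0.3591] -20.572934893878234 [[-0.2, -0.26], [-0.21, 0.39], [0.41, 0.13], [0.05, -0.25]]
frame {'TL': array([5.565e-01, 4.000e-04, 4.200e-02]), 'TR': array([ 0.6591, -0.0388,  0.042 ]), 'BR': array([ 0.6169, -0.1537,  0.042 ]), 'BL': array([ 0.5128, -0.1148,  0.042 ])} [ 0.586325 -0.076725  0.042   ]
0.10983351036910367 0.11113064383868203 [-20.91017063 -20.48966783]
2view [ 0.5712 -0.0273  0.0507]
2view [ 0.6318 -0.0499  0.0507]
2view [ 0.5941 -0.1123  0.164 ]
2view [ 0.5411 -0.1066  0.0562]
2view side [ 0.568  -0.0262  0.0411]
2view side [ 0.6259 -0.05    0.0441]
2view side [ 0.6065 -0.128   0.0342]
2view side [ 0.5443 -0.1038  0.0377]
paddle free end @z.065 [ 0.5179 -0.1531  0.065 ]
paddle free end @z.065 [ 0.5004 -0.1993  0.065 ]
paddle free end @z.065 [ 0.5218 -0.158   0.065 ]
```

The pocket floor is at (0.586, -0.077), z = 33.6 mm (expected 34), with yaw -20.6°. I plan to tilt the tool 55° forward so the white side faces up. I'll then set the cartridge's lower edge at the far pocket wall, release it slightly, and pull back quickly.

```bash
cat > plan.py <<'E'
import numpy as np
from mv import go
C=np.array([.586,-.0769,.034]); yw=np.radians(-20.6); ex=np.array([np.cos(yw),np.sin(yw),0]); ey=np.array([-ex[1],ex[0],0]); ez=np.array([0,0,1.])
def tilt(deg): f=np.radians(deg); return np.sin(f)*ex+np.cos(f)*ez, np.cos(f)*ex-np.sin(f)*ez
def place(deg,gx=.0275,gz=.0015,s=.0305): y,z=tilt(deg); return C+gx*ex+gz*ez-s*z+.006*y
E
python3 - <<'E'
from plan import *
y,z=tilt(35); print(place(35)); go(place(35)+[0,0,.08],(y,z))
E
```

```text
[ 0.59157641 -0.07899603  0.05790899]
t 9.13 pos [ 0.5607 -0.1546  0.2078] w 0.0113 q [-0.27  0.39  0.15  1.33  0.    1.64]
shift [0.815 0.043 0.699]
turn [-0.3057 -0.0038  0.0072]
```

>>> arm_command([
  [0.0906, 0, 0, -0.034, -0.0004, 0.0008],
  [0.0906, 0, 0, -0.034, -0.0004, 0.0008],
  [0.0906, 0, 0, -0.034, -0.0004, 0.0008],
  [0.0906, 0, 0, -0.034, -0.0004, 0.0008],
  [0.0906, 0, 0, -0.034, -0.0004, 0.0008],
  [0.0906, 0, 0, -0.034, -0.0004, 0.0008],
  [0.0906, 0, 0, -0.034, -0.0004, 0.0008],
  [0.0906, 0, 0, -0.034, -0.0004, 0.0008],
  [0.0906, 0, 0, -0.034, -0.0004, 0.0008],
  [0, 0, 0, 0, 0, 0],
  [0, 0, 0, 0, 0, 0],
])

```text
time_s: 10.05
eef_pos: [0.5868, -0.085, 0.2049]
orientation: [0.346, 0.745, 0.519, 0.237]
contact_force: [-0.7, 0.2, -1.0]
gripper_width: 0.0113
finger_force: 38.8
```

Run:
```python
from plan import *
y,z=tilt(35); go(place(35)+[0,0,.03],(y,z)); go(place(35),(y,z))
```

```text
t 10.05 pos [ 0.5868 -0.085   0.2049] w 0.0113 q [ 0.   -0.15 -0.9  -0.01 -0.27  1.8 ]
shift [ 0.081 -0.875  0.777]
turn [-0.0304  0.0006  0.002 ]
t 10.05 pos [ 0.5868 -0.085   0.2049] w 0.0113 q [ 0.   -0.15 -0.9  -0.01 -0.27  1.8 ]
shift [ 0.082 -1.103  0.971]
turn [-0.0304  0.0006  0.002 ]
```

>>> arm_command([
  [0.02, -0.175, 0.155, 0, 0, 0],
  [0.02, -0.175, 0.155, 0, 0, 0],
  [0.02, -0.175, 0.155, 0, 0, 0],
  [0.02, -0.175, 0.155, 0, 0, 0],
  [0, -0.175, 0.155, 0, 0, 0],
  [0, 0, 0, -0.0152, 0, 0.001],
  [0, 0, 0, -0.0152, 0, 0.001],
  [0, 0, 0, 0, 0, 0],
  [0, 0, 0, 0, 0, 0],
])

```text
time_s: 10.8
eef_pos: [0.602, -0.0789, 0.0924]
orientation: [0.378, 0.732, 0.504, 0.259]
contact_force: [-0.5, 0.5, -0.1]
gripper_width: 0.0113
finger_force: 38.8
```

Run:
```python
from plan import *
y,z=tilt(35); go(place(35),(y,z))
```

```text
t 10.8 pos [ 0.602  -0.0789  0.0924] w 0.0113 q [ 0.04  0.17 -1.13 -0.64 -0.33  1.81]
shift [-0.038 -0.337  0.121]
turn [-0.0025  0.0022 -0.0008]
```

Joint 3 is near its limit at this flat tilt, so I'll use a steeper 45° tilt.

>>> arm_command([
  [0, 0, 0, 0.0265, 0, 0],
  [0, 0, 0, 0.0265, 0, 0],
  [0, 0, 0, 0, 0, 0],
  [0, 0, 0, 0, 0, 0],
])

```text
time_s: 11.13
eef_pos: [0.6044, -0.0792, 0.0946]
orientation: [0.336, 0.753, 0.517, 0.231]
contact_force: [0.5, -0.3, -0.2]
gripper_width: 0.0112
finger_force: 38.8
```

Run:
```python
from plan import *
y,z=tilt(45); print(place(45,.026,.001)); go(place(45,.026,.015),(y,z)); go(place(45,.026,.001),(y,z))
```

```text
[ 0.59412114 -0.07995254  0.0608094 ]
t 11.13 pos [ 0.6044 -0.0792  0.0946] w 0.0112 q [ 0.01  0.11 -1.01 -0.35 -0.28  1.83]
shift [-0.044 -0.209  0.063]
turn [ 0.0173  0.0017 -0.0017]
t 11.13 pos [ 0.6044 -0.0792  0.0946] w 0.0112 q [ 0.01  0.11 -1.01 -0.35 -0.28  1.83]
shift [-0.044 -0.313  0.156]
turn [ 0.0173  0.0017 -0.0017]
```

>>> arm_command([
  [-0.015, -0.07, 0.021, 0.0173, 0.0017, -0.0017],
  [-0.015, -0.07, 0.021, 0, 0, 0],
  [-0.015, -0.07, 0.021, 0, 0, 0],
  [0, 0, 0, 0, 0, 0],
  [0, 0, 0, 0, 0, 0],
])

```text
time_s: 11.55
eef_pos: [0.5904, -0.0793, 0.0714]
orientation: [0.313, 0.76, 0.527, 0.216]
contact_force: [0.6, 1.3, -0.7]
gripper_width: 0.011
finger_force: 38.8
```

Run:
```python
from plan import *
y,z=tilt(45); go(place(45,.026,.001),(y,z))
```

```text
t 11.55 pos [ 0.5904 -0.0793  0.0714] w 0.011 q [-0.    0.12 -1.01 -0.31 -0.25  1.83]
shift [ 0.008 -0.048  0.101]
turn [-0.0014  0.0003  0.0005]
```

>>> arm_command([
  [0.004, -0.024, 0.05, 0, 0, 0],
  [0.004, -0.024, 0.05, 0, 0, 0],
  [0, 0, 0, 0, 0, 0],
  [0, 0, 0, 0, 0, 0],
])

```text
time_s: 11.88
eef_pos: [0.5946, -0.0798, 0.0612]
orientation: [0.313, 0.76, 0.527, 0.216]
contact_force: [-0.1, 0.8, -1.1]
gripper_width: 0.0115
finger_force: 38.8
```

```bash
python3 - <<'E'
from plan import *
from workcell import monitor
y,z=tilt(45); go(place(45,.026,.001),(y,z)); print(monitor.observe()["contact_force"])
E
python3 look.py w4 100 0 400 300
```

```text
t 11.88 pos [ 0.5946 -0.0798  0.0612] w 0.0115 q [-0.    0.16 -1.01 -0.34 -0.25  1.83]
shift [-0.003 -0.005 -0.001]
turn [-0.0017  0.0003  0.0005]
[-0.12690898  0.81785321 -1.09404943]
scale 2.0
t 11.93 pos [ 0.5947 -0.0798  0.0614] w 0.0114 q [-0.    0.16 -1.01 -0.34 -0.25  1.83]
```

View pics/w4.png

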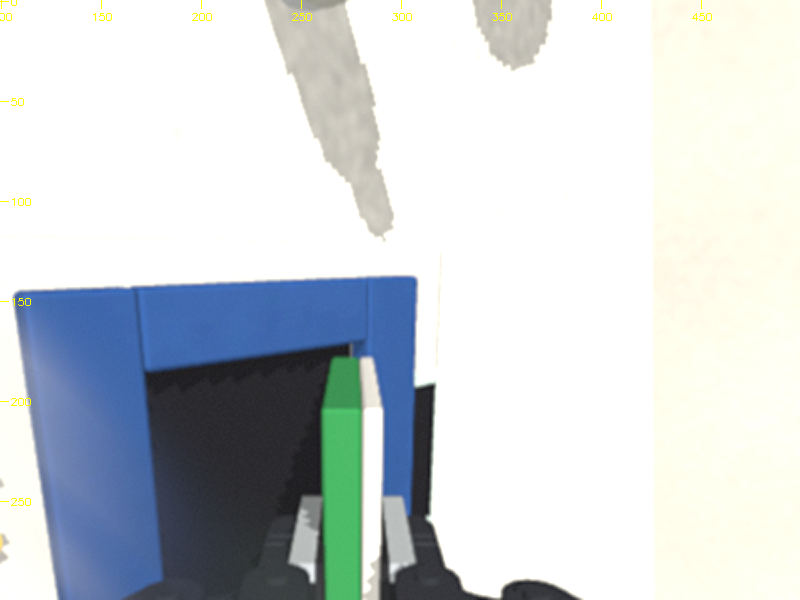

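The lower edge is inside the pocket by the far wall, with a gap to the +y wall, and the white side is up. I'll release slightly and pull back quickly along the fingers.

>>> arm_command([
  [0, 0, 0, 0, 0, 0],
  [0, 0, 0, 0, 0, 0],
  [0, 0, 0, 0, 0, 0],
  [0, 0, 0, 0, 0, 0],
  [0, 0, 0, 0, 0, 0],
], gripper=0.5)

```text
time_s: 12.35
eef_pos: [0.5948, -0.0798, 0.0619]
orientation: [0.313, 0.76, 0.527, 0.216]
contact_force: [-0.5, -0.6, -1.2]
gripper_width: 0.0214
finger_force: 0.1
```

>>> arm_command([
  [0, -0.04, -0.4, 0, 0, 0],
  [0, 0, -0.4, 0, 0, 0],
  [0, 0.2, -0.3, 0, 0, 0],
  [0, 0.3, -0.2, 0, 0, 0],
  [0, 0.3, -0.2, 0, 0, 0],
  [0, 0, 0, 0, 0, 0],
])

```text
time_s: 12.85
eef_pos: [0.5553, -0.0632, 0.2266]
orientation: [0.316, 0.759, 0.525, 0.22]
contact_force: [2.1, -0.2, 2.8]
gripper_width: 0.0213
finger_force: 0.0
```

```bash
python3 - <<'E'
from plan import *
y,z=(ex,-ez); go(C-.05*ey+.13*ez,(y,z))
E
python3 look.py w5 0 0 560 420
```

```text
t 12.85 pos [ 0.5553 -0.0632  0.2266] w 0.0213 q [ 0.04 -0.23 -0.83  0.22 -0.28  1.86]
shift [-0.522 -0.208  0.678]
turn [ 0.2519 -0.0009 -0.0003]
scale 1.4285714285714286
t 12.9 pos [ 0.5539 -0.0632  0.2228] w 0.0211 q [ 0.04 -0.23 -0.84  0.22 -0.28  1.86]
```

View pics/w5.png

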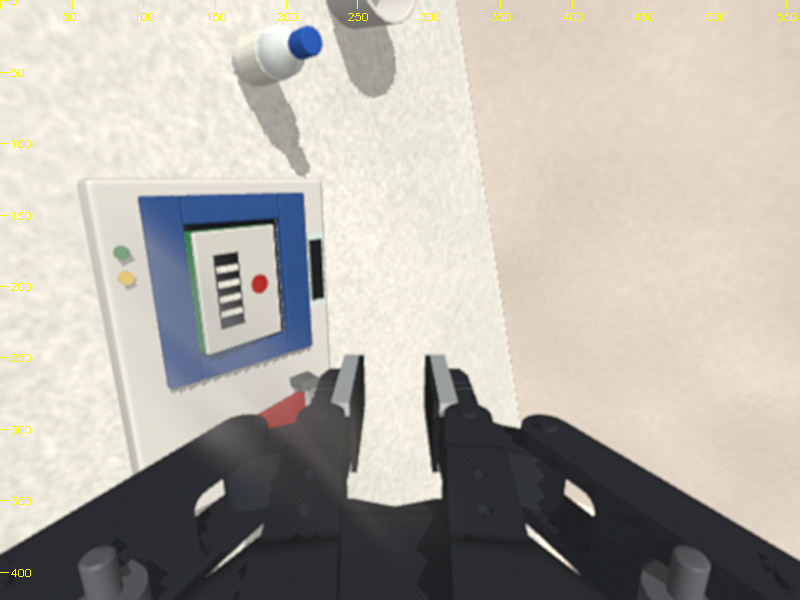

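The cartridge lies in the pocket, white side up: white face corners (190,232), (272,224), (283,331), (205,354). I'll check the height and position numerically.

Run:
```python
from h import *
from plan import *
f,K,T=pickle.load(open("w5.pkl","rb"))
p=lambda X,Y: np.array([X*.7-.5,Y*.7-.5])
# reference: frame corners at z=.042, check bias
for q in ((138,197),(303,193),(312,348),(169,390)):
    d=loc(p(*q),K,T,.042)-C; print("frame",round(d@ex,4),round(d@ey,4))
m={"a":(-.03,.04,0),"b":(.03,.04,0),"c":(.03,-.04,0),"d":(-.03,-.04,0)}
obs=[(n,p(*q),K,T) for n,q in (("a",(190,232)),("b",(273,224)),("c",(284,331)),("d",(205,354)))]
x,r=fit(m,obs,[.586,-.08,.046,-.36]); d=x[:3]-C; print("cart",x.round(4),np.degrees(x[3]),d@ex,d@ey,r.round(2).tolist())
for n,u,*_ in obs: d=loc(u,K,T,.046)-C; print("cart@46",n,round(d@ex,4),round(d@ey,4))
```

```text
frame -0.0571 0.0617
frame 0.0553 0.0616
frame 0.0552 -0.0638
frame -0.057 -0.0611
cart [ 0.5821 -0.075   0.0495 -0.3516] -20.146677866971064 -0.004307458789440876 0.00040649652384708475 [[-1.28, 0.25], [1.48, 0.37], [0.04, -0.1], [0.04, -0.57]]
cart@46 a -0.0322 0.0399
cart@46 b 0.0258 0.0408
cart@46 c 0.028 -0.0408
cart@46 d -0.0328 -0.0418
```

The cartridge lies within the pocket walls: about -32.5 to +27 mm along x, ±41 mm along y, level near 46 mm. I'll turn the tool down with the fingers shut and touch its top lightly, to confirm it is fully down.

>>> arm_command([
  [0, 0, 0, 0.036, 0, 0],
  [0, 0, 0, 0.036, 0, 0],
  [0, 0, 0, 0.036, 0, 0],
  [0, 0, 0, 0.036, 0, 0],
  [0, 0, 0, 0.036, 0, 0],
  [0, 0, 0, 0.036, 0, 0],
  [0, 0, 0, 0.036, 0, 0],
  [0, 0, 0, 0, 0, 0],
  [0, 0, 0, 0, 0, 0],
], gripper=1, grip_force=25)

```text
time_s: 13.65
eef_pos: [0.5534, -0.0637, 0.2139]
orientation: [0.019, 0.822, 0.569, 0.011]
contact_force: [0.3, 0.4, -0.4]
gripper_width: -0.0001
finger_force: 0.0
```

Run:
```python
from plan import *
go(C-.012*ex+.026*ez,(ex,-ez))
P=np.array([.523,-.1815,.08]); print(P-C,(P-C)@ex,(P-C)@ey)
```

```text
t 13.65 pos [ 0.5534 -0.0637  0.2139] w -0.0001 q [-0.11  0.3   0.03  1.26 -0.01  1.82]
shift [-0.004  0.164  1.548]
turn [0.0139 0.0012 0.0002]
[-0.063  -0.1046  0.046 ] -0.022169114328423452 -0.1200778512877928
```

>>> arm_command([
  [0, 0.027, 0.25, 0.0139, 0.0012, 0],
  [0, 0.027, 0.258, 0, 0, 0],
  [0, 0.027, 0.258, 0, 0, 0],
  [0, 0.027, 0.258, 0, 0, 0],
  [0, 0.027, 0.258, 0, 0, 0],
  [0, 0.027, 0.16, 0, 0, 0],
  [0, 0, 0.08, 0, 0, 0],
  [0, 0, 0.03, 0, 0, 0],
  [0, 0, 0, 0, 0, 0],
])

```text
time_s: 14.4
eef_pos: [0.5685, -0.069, 0.0621]
orientation: [0.001, 0.822, 0.57, 0.002]
contact_force: [0.4, 0.7, 0.3]
gripper_width: 0.0001
finger_force: 0.0
```

>>> arm_command([
  [0, 0, 0.02, 0, 0, 0],
  [0, 0, 0.02, 0, 0, 0],
  [0, 0, 0.02, 0, 0, 0],
  [0, 0, 0, 0, 0, 0],
  [0, 0, 0, 0, 0, 0],
])

```text
time_s: 14.82
eef_pos: [0.5692, -0.0693, 0.0557]
orientation: [0.001, 0.822, 0.57, 0.001]
contact_force: [0.2, -1.0, -0.2]
gripper_width: -0.0003
finger_force: 0.0
```

>>> arm_command([
  [0, 0, 0.015, 0, 0, 0],
  [0, 0, 0.015, 0, 0, 0],
  [0, 0, 0.015, 0, 0, 0],
  [0, 0, 0.015, 0, 0, 0],
  [0, 0, 0.015, 0, 0, 0],
  [0, 0, 0, 0, 0, 0],
])

```text
time_s: 15.32
eef_pos: [0.5697, -0.0694, 0.0517]
orientation: [0.002, 0.822, 0.57, 0.002]
contact_force: [-22.1, 2.2, 62.1]
gripper_width: 0.0002
finger_force: 29.5
```

>>> arm_command([
  [0, 0, 0.008, 0, 0, 0],
  [0, 0, 0.008, 0, 0, 0],
  [0, 0, 0, 0, 0, 0],
])

```text
time_s: 15.57
eef_pos: [0.5699, -0.0694, 0.0515]
orientation: [0.002, 0.822, 0.57, 0.003]
contact_force: [-32.6, 4.2, 85.0]
gripper_width: -0.0003
finger_force: 40.1
```

>>> arm_command([
  [0, 0, 0.008, 0, 0, 0],
  [0, 0, 0, 0, 0, 0],
])

```text
time_s: 15.73
eef_pos: [0.5699, -0.0694, 0.0514]
orientation: [0.002, 0.822, 0.57, 0.003]
contact_force: [-36.3, 4.6, 96.4]
gripper_width: 0.0
finger_force: 45.6
```

It made contact at z = 52 mm instead of 46, so the near edge is still riding on the wall. Backing off.

>>> arm_command([
  [0, 0, -0.15, 0, 0, 0],
  [0, 0, -0.1, 0, 0, 0],
  [0, 0, -0.2, 0, 0, 0],
  [0, 0, -0.3, 0, 0, 0],
  [-0.3, 0, -0.3, 0, 0, 0],
  [-0.35, 0, -0.2, 0, 0, 0],
  [0, 0, 0, 0, 0, 0],
  [0, 0, 0, 0, 0, 0],
])

```text
time_s: 16.4
eef_pos: [0.5465, -0.1312, 0.1712]
orientation: [0.002, 0.822, 0.569, 0.002]
contact_force: [-0.3, 0.0, -1.1]
gripper_width: 0.0003
finger_force: 0.0
```

```bash
python3 look.py w6 100 0 360 270
```

```text
scale 2.2222222222222223
t 16.45 pos [ 0.5462 -0.1301  0.17  ] w -0.0001 q [-0.23  0.35  0.    1.21  0.    1.7 ]
```

View pics/w6.png

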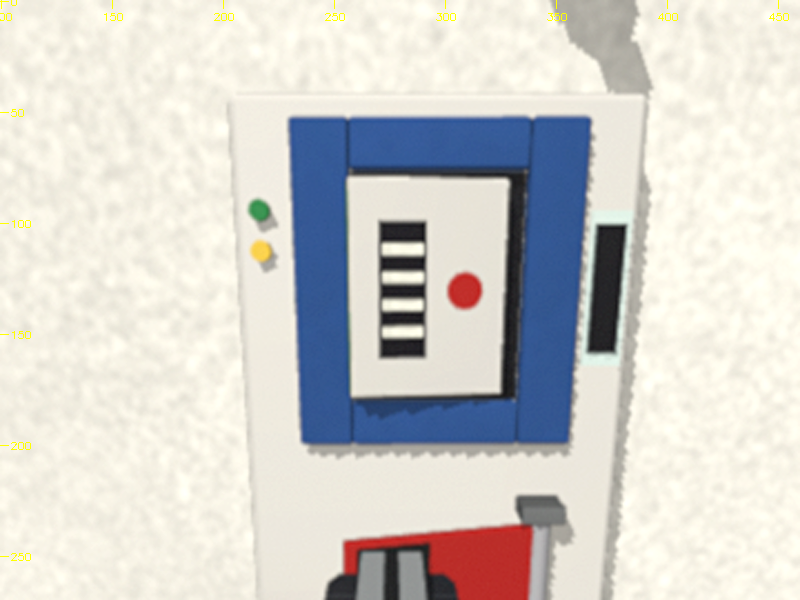

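The cartridge's near (-x) long edge looks larger and sits against the frame's inner edge at column 348. There is a gap on the right at columns 505–520. So the near edge rests about 8 mm high on the frame, and I'll nudge it toward +x with the shut fingertips.

Run:
```python
from h import *
from plan import *
f,K,T=pickle.load(open("w6.pkl","rb"))
p=lambda X,Y: np.array([100+X*.45-.5,Y*.45-.5])
for q,z in (((347,176),.053),((350,398),.053),((509,180),.046),((502,394),.046),((289,117),.042),((590,118),.042),((301,442),.042),((569,443),.042)):
    d=loc(p(*q),K,T,z)-C; print(q,z,round(d@ex,4),round(d@ey,4))
go(C-.062*ex+.04*ez,(ex,-ez))
```

```text
(347, 176) 0.053 -0.0339 0.0402
(350, 398) 0.053 -0.0344 -0.0403
(509, 180) 0.046 0.0256 0.0397
(502, 394) 0.046 0.0264 -0.04
(289, 117) 0.042 -0.0554 0.0618
(590, 118) 0.042 0.0551 0.0613
(301, 442) 0.042 -0.0557 -0.0605
(569, 443) 0.042 0.0559 -0.0613
t 16.45 pos [ 0.5462 -0.1301  0.17  ] w -0.0001 q [-0.23  0.35  0.    1.21  0.    1.7 ]
shift [ 0.637 -0.437  0.96 ]
turn [ 0.0009 -0.0004  0.    ]
```

>>> arm_command([
  [0.159, -0.109, 0.1, 0, 0, 0],
  [0.159, -0.109, 0.2, 0, 0, 0],
  [0.159, -0.109, 0.3, 0, 0, 0],
  [0.16, -0.11, 0.3, 0, 0, 0],
  [0, 0, 0.06, 0, 0, 0],
  [0, 0, 0, 0, 0, 0],
  [0, 0, 0, 0, 0, 0],
])

```text
time_s: 17.03
eef_pos: [0.5279, -0.0544, 0.074]
orientation: [0.0, 0.821, 0.57, 0.001]
contact_force: [1.2, 0.1, 1.1]
gripper_width: -0.0002
finger_force: 0.0
```

Run:
```python
from plan import *
go(C-.062*ex+.011*ez,(ex,-ez))
```

```text
t 17.03 pos [ 0.5279 -0.0544  0.074 ] w -0.0002 q [-0.1   0.36 -0.25  0.96  0.    1.83]
shift [-0.006  0.003  0.29 ]
turn [ 0.0005 -0.0003  0.0008]
```

>>> arm_command([
  [0, 0, 0.1, 0, 0, 0],
  [0, 0, 0.1, 0, 0, 0],
  [0, 0, 0.08, 0, 0, 0],
  [0, 0, 0, 0, 0, 0],
])

```text
time_s: 17.37
eef_pos: [0.5271, -0.055, 0.0443]
orientation: [-0.0, 0.822, 0.57, 0.0]
contact_force: [-1.1, -0.6, 0.5]
gripper_width: 0.0
finger_force: 0.0
```

>>> arm_command([
  [0, 0.03, 0, 0, 0, 0],
  [0, 0.03, 0, 0, 0, 0],
  [0, 0.03, 0, 0, 0, 0],
  [0, 0, 0, 0, 0, 0],
])

```text
time_s: 17.7
eef_pos: [0.5374, -0.0582, 0.0465]
orientation: [0.001, 0.822, 0.57, 0.002]
contact_force: [-0.0, 0.7, 1.0]
gripper_width: -0.0
finger_force: 0.0
```

>>> arm_command([
  [0, 0.02, 0.01, 0, 0, 0],
  [0, 0.02, 0, 0, 0, 0],
  [0, 0, 0, 0, 0, 0],
])

```text
time_s: 17.95
eef_pos: [0.5405, -0.0593, 0.0451]
orientation: [0.001, 0.822, 0.57, 0.001]
contact_force: [-0.3, -0.8, -0.7]
gripper_width: -0.0002
finger_force: 0.0
```

>>> arm_command([
  [0, 0.015, 0, 0, 0, 0],
  [0, 0.015, 0, 0, 0, 0],
  [0, 0, 0, 0, 0, 0],
])

```text
time_s: 18.2
eef_pos: [0.5432, -0.0604, 0.0452]
orientation: [0.001, 0.822, 0.57, 0.001]
contact_force: [-0.6, 0.7, 0.7]
gripper_width: 0.0002
finger_force: 0.0
```

>>> arm_command([
  [0, 0.015, 0, 0, 0, 0],
  [0, 0.015, 0, 0, 0, 0],
  [0, 0, 0, 0, 0, 0],
])

```text
time_s: 18.45
eef_pos: [0.546, -0.0614, 0.0451]
orientation: [0.001, 0.822, 0.57, 0.001]
contact_force: [-0.2, -0.9, 0.2]
gripper_width: 0.0001
finger_force: 0.0
```

>>> arm_command([
  [0, 0.015, 0, 0, 0, 0],
  [0, 0.015, 0, 0, 0, 0],
  [0, 0, 0, 0, 0, 0],
])

```text
time_s: 18.7
eef_pos: [0.5488, -0.0625, 0.0451]
orientation: [0.001, 0.822, 0.57, 0.001]
contact_force: [-0.6, -0.2, -0.7]
gripper_width: -0.0001
finger_force: 0.0
```

I've used all my views, so I'll measure with image code from here on: brightness profiles sampled along the reader's x.

```bash
cat > prof.py <<'E'
import numpy as np,cv2
from h import proj,toolcam
from plan import *
from workcell import monitor,camera
def prof(eys=(.02,.03,.036),z=.046,rng=(-.045,.045),n=91):
    s=monitor.observe(); c=camera("wrist"); K=c["intrinsics"]; T=toolcam(s,c); f=c["frame"].astype(np.float32)
    xs=np.linspace(*rng,n)
    for ey_ in eys:
        P=np.array([C+x*ex+ey_*ey+(z-.034)*ez for x in xs]); uv=proj(P,K,T).astype(np.float32)
        v=cv2.remap(f,uv[:,0].reshape(1,-1),uv[:,1].reshape(1,-1),cv2.INTER_LINEAR)[0]
        lab=''.join('B' if b>r*1.5 and b>60 else 'G' if g>r*1.4 and g>b*1.2 and g>50 else 'R' if r>1.6*g and r>60 else 'w' if min(b,g,r)>120 else '.' if max(b,g,r)<70 else '-' for b,g,r in v)
        print(f"ey={ey_:+.3f}",lab)
    print("t",round(s["time_s"],2),"F",np.round(s["contact_force"],1),"ex",round(float((s["eef_pos"]-C)@ex),4),"z",round(s["eef_pos"][2],4))
if __name__=="__main__": prof()
E
python3 prof.py
```

```text
ey=+0.020 BBBBBBBBBBB-wwwwwwwwwww..................wwwwwwwwwwwwwwwwwwwwwwwwwwwwwww..-BBBBBBBBBBBBBBBB
ey=+0.030 BBBBBBBBBBB-wwwwwwwwwwwwwwwwwwwwwwwwwwwwwwwwwwwwwwwwwwwwwwwwwwwwwwwwwwww..-BBBBBBBBBBBBBBBB
ey=+0.036 BBBBBBBBBBB-wwwwwwwwwwwwwwwwwwwwwwwwwwwwwwwwwwwwwwwwwwwwwwwwwwwwwwwwwwww..-BBBBBBBBBBBBBBBB
t 18.7 F [-0.6 -0.2 -0.7] ex -0.0399 z 0.0451
```

>>> arm_command([
  [0, 0.015, 0, 0, 0, 0],
  [0, 0.015, 0, 0, 0, 0],
  [0, 0, 0, 0, 0, 0],
])

```text
time_s: 19.0
eef_pos: [0.5516, -0.0635, 0.0451]
orientation: [0.001, 0.822, 0.57, 0.001]
contact_force: [0.4, 0.7, 0.3]
gripper_width: -0.0001
finger_force: 0.0
```

```bash
python3 prof.py
```

```text
ey=+0.020 BBBBBBBBBBB...wwwwwwwwwww-.................-wwwwwwwwwwwwwwwwwwwwwwwwwwwwww-BBBBBBBBBBBBBBBB
ey=+0.030 BBBBBBBBBBB...wwwwwwwwwwwwwwwwwwwwwwwwwwwwwwwwwwwwwwwwwwwwwwwwwwwwwwwwwwwwwBBBBBBBBBBBBBBBB
ey=+0.036 BBBBBBBBBBB...wwwwwwwwwwwwwwwwwwwwwwwwwwwwwwwwwwwwwwwwwwwwwwwwwwwwwwwwwwwwwBBBBBBBBBBBBBBBB
t 19.0 F [0.4 0.7 0.3] ex -0.0369 z 0.0451
```

>>> arm_command([
  [0, -0.04, 0, 0, 0, 0],
  [0, 0, -0.12, 0, 0, 0],
  [0, 0.12, -0.02, 0, 0, 0],
  [0, 0.12, 0, 0, 0, 0],
  [0, 0, 0.05, 0, 0, 0],
  [0, 0, 0.04, 0, 0, 0],
  [0, 0, 0, 0, 0, 0],
])

```text
time_s: 19.63
eef_pos: [0.5686, -0.0701, 0.0488]
orientation: [-0.0, 0.822, 0.57, 0.0]
contact_force: [-1.1, -0.9, -0.8]
gripper_width: -0.0
finger_force: 0.0
```

```bash
python3 prof.py
```

```text
ey=+0.020 BBBBBBBBBBBB..wwwwwwwwwww-.................wwwwwwwwwwwwwwwwwwwwwwwwwwwwwww-.BBBBBBBBBBBBBBB
ey=+0.030 BBBBBBBBBBBB..wwwwwwwwwwwwwwwwwwwwwwwwwwwwwwwwwwwwwwwwwwwwwwwwwwwwwwwwwwww-.BBBBBBBBBBBBBBB
ey=+0.036 BBBBBBBBBBBB..wwwwwwwwwwwwwwwwwwwwwwwwwwwwwwwwwwwwwwwwwwwwwwwwwwwwwwwwwwww-.-BBBBBBBBBBBBBB
t 19.63 F [-1.1 -0.9 -0.8] ex -0.0186 z 0.0488
```

It's free at 48.8 mm, where it touched at 52 mm before, so the edge has dropped in. I'll probe gently down to the surface.

>>> arm_command([
  [0, 0, 0.015, 0, 0, 0],
  [0, 0, 0.005, 0, 0, 0],
  [0, 0, 0, 0, 0, 0],
])

```text
time_s: 19.93
eef_pos: [0.5698, -0.0703, 0.0481]
orientation: [0.001, 0.822, 0.57, 0.001]
contact_force: [-0.8, -0.2, 0.3]
gripper_width: 0.0002
finger_force: 0.0
```

>>> arm_command([
  [0, 0, 0.007, 0, 0, 0],
  [0, 0, 0.007, 0, 0, 0],
  [0, 0, 0, 0, 0, 0],
])

```text
time_s: 20.18
eef_pos: [0.57, -0.0704, 0.0467]
orientation: [0.001, 0.822, 0.57, 0.001]
contact_force: [0.2, -0.1, 0.3]
gripper_width: -0.0002
finger_force: 0.0
```

>>> arm_command([
  [0, 0, 0.005, 0, 0, 0],
  [0, 0, 0.005, 0, 0, 0],
  [0, 0, 0, 0, 0, 0],
])

```text
time_s: 20.43
eef_pos: [0.5701, -0.0705, 0.046]
orientation: [0.001, 0.822, 0.57, 0.001]
contact_force: [-1.8, -0.2, 4.3]
gripper_width: 0.0001
finger_force: 2.4
```

Contact at exactly 46 mm, so the cartridge is flat on the pocket floor. Next is the paddle.

>>> arm_command([
  [0, 0, -0.2, 0, 0, 0],
  [0, 0, -0.3, 0, 0, 0],
  [-0.2, -0.01, 0, 0, 0, 0],
  [-0.25, -0.01, 0, 0, 0, 0],
  [-0.25, -0.01, 0, 0, 0, 0],
  [-0.25, -0.01, 0, 0, 0, 0],
  [-0.25, -0.01, 0, 0, 0, 0],
  [0, 0, 0.1, 0, 0, 0],
  [0, 0, 0.1, 0, 0, 0],
  [0, 0, 0, 0, 0, 0],
  [0, 0, 0, 0, 0, 0],
])

```text
time_s: 21.35
eef_pos: [0.523, -0.1802, 0.0749]
orientation: [-0.0, 0.822, 0.57, 0.001]
contact_force: [0.4, -0.6, -0.1]
gripper_width: -0.0001
finger_force: 0.0
```

```bash
python3 - <<'E'
from plan import *
P=np.array([.5232,-.1815,.066]); go(P,(ex,-ez))
E
python3 prof.py
```

```text
t 21.35 pos [ 0.523  -0.1802  0.0749] w -0.0001 q [-0.33  0.4  -0.19  0.99  0.    1.6 ]
shift [-0.011  0.007  0.089]
turn [ 0.0003 -0.0004  0.0007]
ey=+0.020 ...........................................................................................
ey=+0.030 ...........................................................................................
ey=+0.036 ...........................................................................................
t 21.35 F [ 0.4 -0.6 -0.1] ex -0.0226 z 0.0749
```

>>> arm_command([
  [-0.01, 0, 0.04, 0, 0, 0],
  [0, 0, 0.04, 0, 0, 0],
  [0, 0, 0.03, 0, 0, 0],
  [0, 0, 0.02, 0, 0, 0],
  [0, 0, 0, 0, 0, 0],
])

```text
time_s: 21.82
eef_pos: [0.5228, -0.1818, 0.0622]
orientation: [0.0, 0.822, 0.57, 0.001]
contact_force: [-0.6, 1.1, 1.3]
gripper_width: 0.0003
finger_force: 0.7
```

>>> arm_command([
  [0, 0, 0.03, 0, 0, 0],
  [0, 0, 0.03, 0, 0, 0],
  [0, 0, 0.03, 0, 0, 0],
  [0, 0, 0.02, 0, 0, 0],
  [0, 0, 0.01, 0, 0, 0],
  [0, 0, 0, 0, 0, 0],
])

```text
time_s: 22.32
eef_pos: [0.5227, -0.182, 0.0503]
orientation: [0.0, 0.822, 0.57, 0.001]
contact_force: [-3.0, 1.5, 4.3]
gripper_width: 0.0001
finger_force: 1.8
```

>>> arm_command([
  [0, 0, 0.015, 0, 0, 0],
  [0, 0, 0.01, 0, 0, 0],
  [0, 0, 0.005, 0, 0, 0],
  [0, 0, 0, 0, 0, 0],
])

```text
time_s: 22.65
eef_pos: [0.5229, -0.182, 0.0475]
orientation: [0.001, 0.822, 0.57, 0.001]
contact_force: [-2.5, 0.9, 4.1]
gripper_width: 0.0005
finger_force: 2.1
```

>>> arm_command([
  [0, 0, 0.008, 0, 0, 0],
  [0, 0, 0.005, 0, 0, 0],
  [0, 0, 0, 0, 0, 0],
])

```text
time_s: 22.9
eef_pos: [0.523, -0.1821, 0.0463]
orientation: [0.001, 0.822, 0.57, 0.001]
contact_force: [-3.1, 0.2, 4.3]
gripper_width: 0.0001
finger_force: 2.3
```

>>> arm_command([
  [0, 0, 0.008, 0, 0, 0],
  [0, 0, 0.005, 0, 0, 0],
  [0, 0, 0, 0, 0, 0],
])

```text
time_s: 23.15
eef_pos: [0.5231, -0.1821, 0.0455]
orientation: [0.001, 0.822, 0.57, 0.001]
contact_force: [-7.1, 2.8, 15.2]
gripper_width: -0.0002
finger_force: 7.3
```

The force jumped to 15 N at the stop. I'll hold with slightly more push, then release and lift.

>>> arm_command([
  [0, 0, 0.003, 0, 0, 0],
  [0, 0, 0, 0, 0, 0],
  [0, 0, 0, 0, 0, 0],
  [0, 0, 0, 0, 0, 0],
  [0, 0, 0, 0, 0, 0],
  [0, 0, 0, 0, 0, 0],
  [0, 0, 0, 0, 0, 0],
  [0, 0, 0, 0, 0, 0],
  [0, 0, 0, 0, 0, 0],
  [0, 0, 0, 0, 0, 0],
  [0, 0, 0, 0, 0, 0],
  [0, 0, 0, 0, 0, 0],
])

```text
time_s: 24.15
eef_pos: [0.5231, -0.1821, 0.0454]
orientation: [0.001, 0.822, 0.57, 0.001]
contact_force: [-8.1, 2.7, 16.4]
gripper_width: -0.0002
finger_force: 8.3
```

>>> arm_command([
  [0, 0, -0.04, 0, 0, 0],
  [0, 0, -0.05, 0, 0, 0],
  [0, 0, -0.06, 0, 0, 0],
  [0, 0, -0.1, 0, 0, 0],
  [0, 0, -0.2, 0, 0, 0],
  [0, 0, -0.3, 0, 0, 0],
  [0, 0, -0.3, 0, 0, 0],
  [0, 0, -0.2, 0, 0, 0],
  [0, 0, 0, 0, 0, 0],
  [0, 0, 0, 0, 0, 0],
  [0, 0, 0, 0, 0, 0],
  [0, 0, 0, 0, 0, 0],
])

```text
time_s: 25.15
eef_pos: [0.522, -0.1818, 0.1687]
orientation: [-0.0, 0.822, 0.57, 0.001]
contact_force: [0.3, 0.4, -0.4]
gripper_width: 0.0
finger_force: 0.0
```

Run:
```python
from prof import *
prof(eys=(-.038,-.03,0,.03,.038))
prof(eys=(-.12,),z=.064,rng=(-.045,.06))
d0=__import__("pickle").load(open("c0.pkl","rb"))
for n in ("top","side"):
    f=camera(n)["frame"]; df=cv2.absdiff(f,d0[n]["frame"]).max(2)
    for nm,(x,y,w,h) in {"top":{"pail":(248,116,30,30),"dropper":(266,166,18,18),"orange":(205,232,20,40)},"side":{"pail":(180,208,30,32),"dropper":(232,206,18,34),"orange":(274,262,36,40)}}[n].items():
        print(n,nm,(df[y:y+h,x:x+w]>40).sum())
```

```text
ey=-0.038 BBBBBBBBBBBB..-wwwwwwwwwwwwwwwwwwwwwwwwwwwwwwwwwwwwwwwwwwwwwwwwwwwwwwwwwww-...BBBBBBBBBBBBB
ey=-0.030 BBBBBBBBBBBB..-wwwwwwwwwwwwwwwwwwwwwwwwwwwwwwwwwwwwwwwwwwwwwwwwwwwwwwwwwww-...BBBBBBBBBBBBB
ey=+0.000 BBBBBBBBBBBB..-wwwwwwwwww-.................-wwwwwwwwRRRRRRRRRRRRR-wwwwwwww-...BBBBBBBBBBBBB
ey=+0.030 BBBBBBBBBBBB..-wwwwwwwwwwwwwwwwwwwwwwwwwwwwwwwwwwwwwwwwwwwwwwwwwwwwwwwwwww-..BBBBBBBBBBBBBB
ey=+0.038 BBBBBBBBBBBB..-wwwwwwwwwwwwwwwwwwwwwwwwwwwwwwwwwwwwwwwwwwwwwwwwwwwwwwwwwww-...BBBBBBBBBBBBB
t 25.15 F [ 0.3  0.4 -0.4] ex -0.023 z 0.1687
ey=-0.120 wwwwww-RRRRR........................RRRRRRRRRRRRRRRRRRRRRRRRRRRRRRRRRRR-www----wwwwwwwwwwww
t 25.2 F [-0.4 -0.4  0.4] ex -0.023 z 0.1687
top pail 0
top dropper 0
top orange 2
side pail 0
side dropper 0
side orange 0
```

```bash
python3 -c "
from workcell import env
print(env.close_job())"
```

```text
the job is handed in; nothing more can be done
None
```

I've handed the job in at about 25 s: the green cartridge lies flat in the pocket with its white side up (top at 46 mm), the paddle was pressed to its stop, held for about 1 s and released, and the pail, dropper bottle and orange cartridge show no movement in the camera images; one seating check pressed on the cartridge with about 96 N at the fingertips (wrist limit 120 N) before I backed off and nudged it in.

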